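# Jog the vent flap of the test enclosure with its paddle switch

### The arm

A 7-joint arm with a two-finger parallel gripper is mounted at the origin on the work surface. World frame = base frame: x ahead of the robot, y to its left, z up, the work surface at z = 0. Lengths are in m, angles in rad, forces in N, time in s.
With the tool pointing down it reaches from about 0.35 to 0.9 m from the base axis. Payload 19.9 kg.
Tool frame: the origin (TCP) lies on the mounting face of the last link; the fingertips stand robot.tcp_to_tips ahead of it and the grasp point (between the pads) lies 155 mm ahead of it (robot.tcp_to_tips is the distance from the TCP to the fingertips, in m); z points along the fingers, x is the direction in which the jaws open and shut, and the axes are right-handed (so a half turn about z gives the same grasp; the last joint's range is limited). The gripper opens to 85 mm and grips with 20 to 120 N. Pads are 22 mm wide; open, the fingers measure 114 mm over their backs; the gripper's body (76 mm by 85 mm) begins 54 mm behind the grasp point. The pads swing forward as they close: fully open they stand 13 mm farther back than shut.
Start: joints at [-1.21, 0.417, -0.01, 1.614, 0.005, 1.111, -0.053], TCP at [0.244, 0.575, 0.405] pointing down, gripper open.
Joint ranges: [-2.81, 2.81], [-0.39, 2.02], [-1.27, 1.25], [0.06, 2.57], [-1.19, 4.33], [0.19, 2], [-2.82, 2.82]. Speed limits (rad/s): [1.89, 1.89, 2.39, 2.39, 3.01, 3.01, 3.01].

### API

Orientations are given as a unit quaternion [x, y, z, w].
In Python, from station import status, optics, sign_off, robot gives the robot as it stands.
- The arm moves only by the tool jog_arm, never from a script. Its argument "deltas" is a list that holds one entry, the list of rows, each a list of 4 numbers: the shift along the tool's x, y, z in m, then the turn about the tool's z in rad. A call has 1 to 10 rows; each row is the pose to reach, as a shift and turn from the pose commanded when the call began, along the tool's axes at that moment; what a row does not reach only later rows make up. A row lasts 1/12 s, in which the tool goes at most 41.7 mm and 7.16 degrees, less where a joint would pass 70% of its speed; a pose out of reach is approached as far as the arm can. A call with a gripper value outside its range is refused whole. "claw" is the finger opening in m, from 0 to 0.0854, set as the call begins (left out, the last holds). The fingers move at their own pace and stop on an object; "force" is the grip in N (left out, the last holds). Time passes only in rows, so rows that repeat a pose let the fingers close. It gives the time, the measured TCP pose, the force and the opening at its end, in the units of the state.
- status.sense(): the state, without advancing time (a new reading comes with each control period).
- optics.camera(name): name is "side" or "top"; returns the picture (480x640x3 uint8, red, green, blue); there is no depth.
- optics.camera_model(name): a dict with "mtx" (3x3 intrinsics, pixels), "k1" (the pictures are not rectified: a ray, as slopes to the right and down, at radius r is drawn at 1 + k1 r^2 times it, then the intrinsics apply), "R" (3x3) and "t" (3): a world point X has camera coordinates R X + t. Camera axes: x right, y down, z forward; pixel columns grow to the right and rows downward; lengths in m; the calibration is good to about 2 mm. A picture is of the moment at which its call begins. camera_model takes no time and is no camera call.
- sign_off(): hands the job in, once; it reports no verdict.
The state is a dict: "time_s": time; "joints": joint angles; "joint_velocities": joint speeds; "effort": joint torques, N m; "position": TCP position; "tcp_rot": TCP orientation; "force": force on the tool from outside, world axes, zero at the start; "moment": the same for the moment, N m; "grip_width": finger opening in m.
Only numpy, scipy, OpenCV 4.12 (cv2) and the standard library are available. Lean on these libraries where they do the work, as an engineer would, in place of code of your own. Each camera call takes 0.05 s, during which the arm holds its last target.

### The job

Run the vent flap motor of the test enclosure for a moment: on the switch box with the broad flat paddle, push the paddle all the way over towards the end of the box with the domed lamp, hold it there for a good second, then let go so that it springs back to the middle. Never push the paddle away from the lamp, leave the thin round toggle on the other, similar box alone, and do not shift the glass jar.

Things in the scene. Friction and masses are not known exactly. Their poses are not given: they have to be found in the camera images.
- vent_box: The switch box to use: grey cast enclosure fixed to the bench, 100 (x) by 160 (y) by 55 mm high, at any yaw; origin at the centre of its underside, z up. Its paddle stands upright at the middle of the top. A white domed lamp, 26 mm across, 18 mm high, stands on the top at y = +60 mm; the top on the -y side of the paddle is bare. A cable gland sticks 26 mm out of the +x side.
- paddle (a joint): Black paddle on vent_box, pivot at the box top (z = 55 mm): flat tab 32 mm wide (box x), 10 mm thick (box y), 25 to 70 mm above the box top, narrower neck below. Value: lean in rad, 0 upright, positive towards the lamp (box +y), stops at +-0.6. A spring recentres it; 40 mm above the box top the full push is 27 mm and takes about 4.5 N.
- bat (a joint): Lean of the other box's toggle, a thin round black rod 12 mm thick and 56 mm tall that must be left alone, in rad: 0 upright, also spring-centred. Its box is the same enclosure with the same kind of lamp, fixed to the bench at any yaw, its centre at least 220 mm from that of vent_box.
- jar: Empty open glass jar standing loose on the bench beyond and between the two boxes, 100 mm across and 128 mm high, origin at the centre of its underside.

How it is judged:
On the way:
1. the paddle is held over towards the lamp, leaning at least 0.35 rad, for 0.8 s on end (value of joint paddle above 0.35 rad), for 0.8 s.
At the end, for the whole second after the job is handed in: The paddle is released and back within 0.08 rad of upright, the thin round toggle is within 0.08 rad of upright, and the jar stands upright within 30 mm of where it was (value of joint paddle between -0.08 and 0.08 rad and value of joint bat between -0.08 and 0.08 rad and distance of jar from where it was at the start of the episode below 0.03 m and angle between jar's own z axis and vertical below 0.17 rad); the robot touches nothing.
It fails at once if the paddle is pushed more than 0.2 rad away from the lamp (value of joint paddle below -0.2 rad).
It fails at once if the thin round toggle on the other box is pushed more than 0.2 rad either way (value of joint bat above 0.2 rad or value of joint bat below -0.2 rad).
It fails at once if the jar is shifted by more than 30 mm or tipped (distance of jar from where it was at the start of the episode above 0.03 m or angle between jar's own z axis and vertical above 0.35 rad).
It also fails if it takes over 32 s, if anything falls off the work surface, if the arm or the gripper's body presses on something with over 40 N, if the wrist force passes 120 N, or if a joint passes its speed limit or range.

## Working session

There is one attempt and no reset: what is moved stays moved. The work goes in short steps, Python scripts to look and compute and a tool call to move; the robot and the scene stay as the last step left them, time stands still between calls to the robot, and variables do not carry over. Pictures are saved under pics/ and viewed, and the job is handed in when it is done.

Besides the shell and the picture viewer there is one more tool, called after "Call:" as a command line: name --argument value ..., lists and objects as JSON in quotes. jog_arm: Moves the arm, as the interface text tells. Its arguments: {"type":"object","properties":{"deltas":{"type":"array"},"claw":{"type":"number"},"force":{"type":"number"}},"required":["deltas"]}

```bash
mkdir -p pics; python3 - <<'E'
from station import status, optics, robot
import cv2
for n in("top","side"):
    cv2.imwrite(f"pics/{n}0.png",optics.camera(n)[:,:,::-1]); print(n,optics.camera_model(n))
print(status.sense()); print(robot.tcp_to_tips)
E
```

```text
top {'mtx': array([[433.61859558,   0.        , 317.01170447],
       [  0.        , 433.61859558, 242.06033416],
       [  0.        ,   0.        ,   1.        ]]), 'k1': -0.09111210722294744, 'R': array([[ 0.00197152, -0.99999739, -0.00115401],
       [-0.99311955, -0.00182284, -0.11709074],
       [ 0.11708833,  0.00137691, -0.99312055]]), 't': array([-0.0176227 ,  0.64062007,  0.73239732])}
side {'mtx': array([[438.26710086,   0.        , 316.34385704],
       [  0.        , 438.26710086, 244.59249668],
       [  0.        ,   0.        ,   1.        ]]), 'k1': -0.1006901208630465, 'R': array([[-0.70053287, -0.71334606,  0.01977618],
       [-0.53347448,  0.50508339, -0.67845099],
       [ 0.47398172, -0.48582731, -0.73437944]]), 't': array([0.46258456, 0.37948374, 0.42225568])}
{'time_s': 0.1, 'joints': array([-1.21050844,  0.41791698, -0.01032828,  1.61412152,  0.00472471,
        1.11070639, -0.053034  ]), 'joint_velocities': array([ 4.99796417e-04, -1.93553342e-03,  8.27923246e-05, -8.40344879e-04,
       -9.80221971e-04, -1.19427289e-03, -7.06734319e-06]), 'effort': array([ 2.45431489e-03, -8.65821362e+01,  6.81236386e-01, -4.35641420e+01,
        1.92812813e-02,  4.92779334e-03, -2.48676309e-05]), 'position': array([0.24435166, 0.57511809, 0.40411775]), 'tcp_rot': array([ 8.33983381e-01,  5.51789272e-01, -4.41553684e-04,  3.51514275e-04]), 'force': array([-0.19829671, -0.12514134, -0.06822691]), 'moment': array([-0.03905898,  0.02359962,  0.00174984]), 'grip_width': 0.08543886314901958}
0.1734
```

View pics/top0.png

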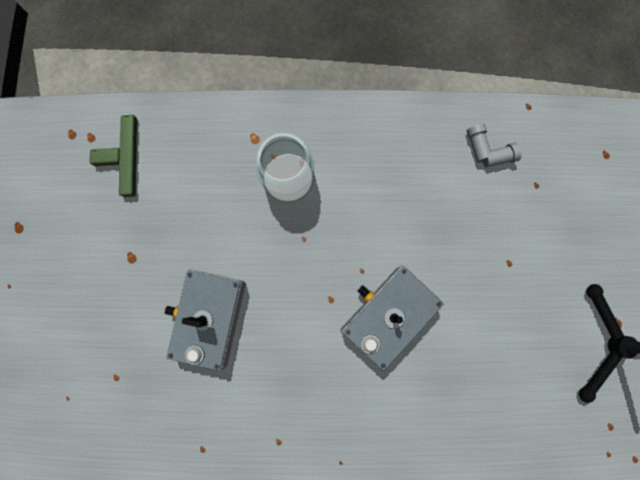

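View pics/side0.png

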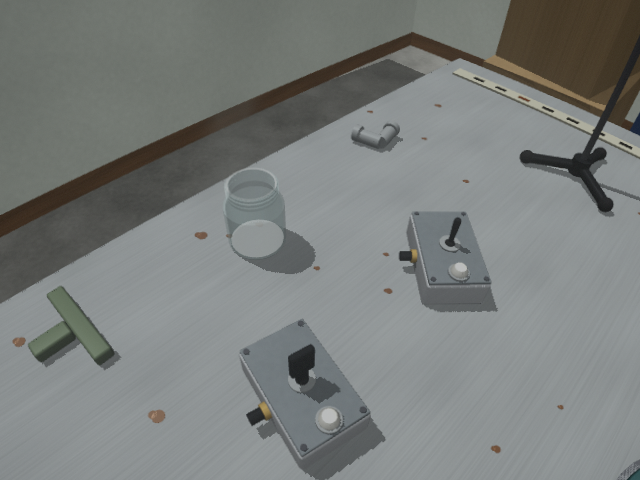

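```bash
python3 - <<'E'
import cv2
a=cv2.imread("pics/top0.png")[255:385,150:260]; b=cv2.imread("pics/side0.png")[310:470,230:390]
cv2.imwrite("pics/a.png",cv2.resize(a,None,fx=4.5,fy=4.5,interpolation=2)); cv2.imwrite("pics/b.png",cv2.resize(b,None,fx=3.7,fy=3.7,interpolation=2))
E
cat > h.py <<'E'
import numpy as np,cv2
from station import optics
def ray(n,px):
    m=optics.camera_model(n); K=m["mtx"]; 
    u=cv2.undistortPoints(np.array(px,float).reshape(-1,1,2),K,np.array([m["k1"],0,0,0.])).reshape(-1,2)
    R=np.array(m["R"]);t=np.array(m["t"])
    d=np.c_[u,np.ones(len(u))]@R; return -R.T@t,d
def onz(n,px,z):
    c,d=ray(n,px); return c+d*((z-c[2])/d[:,2])[:,None]
def proj(n,X):
    m=optics.camera_model(n); r=cv2.Rodrigues(np.array(m["R"]))[0]
    return cv2.projectPoints(np.array(X,float).reshape(-1,1,3),r,np.array(m["t"]),m["mtx"],np.array([m["k1"],0,0,0.]))[0].reshape(-1,2)
E
```

```text
(no output)
```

View pics/a.png

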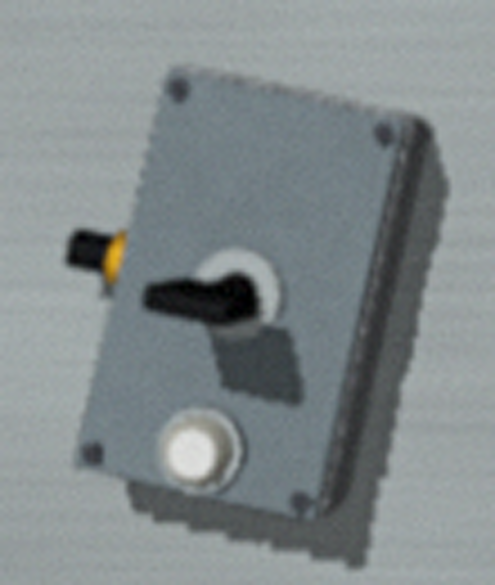

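View pics/b.png

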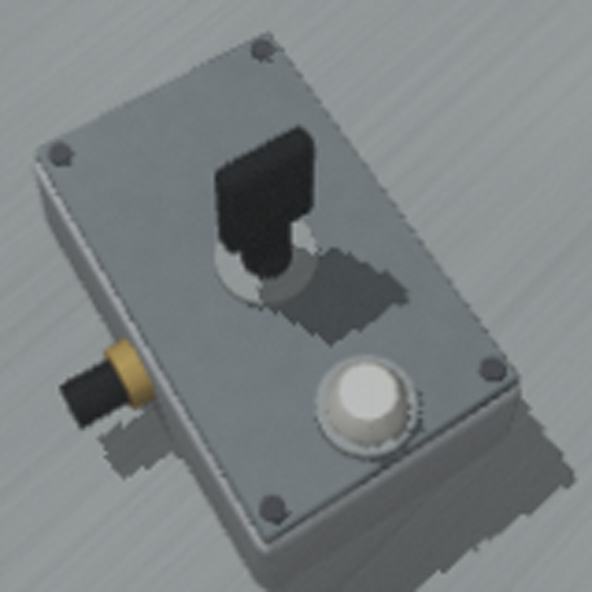

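```bash
python3 - <<'E'
from h import *
T=np.array([(178,90),(385,133),(92,453),(302,503)])/4.5+[150,255]
S=np.array([(60,153),(262,48),(273,509),(492,369)])/3.7+[230,310]
for n,p in(("top",T),("side",S)):
    X=onz(n,p,0.055); print(n,X[:,:2].round(4),X.mean(0).round(4))
    # order: top: far-left,far-right,near-left,near-right ; side: far-left?, 
print("jar",onz("top",[(288,177)],0.0)[:, :2], onz("side",[(258,238)],0))
print("bat box",onz("top",[(392,322)],.055))
print("lamp",onz("top",[(194,355.5)],.07), onz("side",[(329,421)],.065))
E
```

```text
top [[0.5806 0.2046]
 [0.5646 0.1238]
 [0.4422 0.2342]
 [0.4248 0.153 ]] [0.5031 0.1789 0.055 ]
side [[0.5802 0.2062]
 [0.5632 0.1262]
 [0.4415 0.236 ]
 [0.4248 0.1559]] [0.5024 0.1811 0.055 ]
jar [[0.76956661 0.03906508]] [[0.76848682 0.03743178 0.        ]]
bat box [[ 0.50135267 -0.1447818   0.055     ]]
lamp [[0.44536802 0.18896391 0.07      ]] [[0.44096474 0.19714333 0.065     ]]
```

```bash
cat >> h.py <<'E'
from scipy.spatial.transform import Rotation as Ro
from station import status
C=np.array([.5028,.180]); by=np.array([-.978,.209])
def togo(yb,z,xb=0):
    s=status.sense(); R=Ro.from_quat(s["tcp_rot"]); p=s["position"]
    bx=np.array([.209,.978]); t=np.r_[C+yb*by+xb*bx,z]
    x=R.as_matrix()[:,0]; yaw=np.arctan2(.978,.209)-np.arctan2(x[1],x[0])
    d=p[:2]-C
    print("tool shift",R.inv().apply(t-p).round(4),"turn",round(-yaw,4),"box xy",d@bx,d@by,"z",p[2],"F",s["force"].round(2),"t",s["time_s"])
E
python3 -c "
from h import *
togo(-.055,.404);togo(-.055,.2684)"
```

```text
tool shift [-2.521e-01  4.464e-01  4.000e-04] turn -0.1912 box xy 0.33240979108189683 0.3353421600924596 z 0.4041177547126911 F [-0.2  -0.13 -0.07] t 0.1
tool shift [-0.252   0.4464  0.136 ] turn -0.1912 box xy 0.33240979108189683 0.3353421600924596 z 0.4041177547126911 F [-0.2  -0.13 -0.07] t 0.1
```

Call:
jog_arm --deltas '[[[-0.02,0.035,0,-0.02],[-0.04,0.07,0,-0.04],[-0.06,0.105,0,-0.06],[-0.08,0.14,0,-0.08],[-0.1,0.175,0,-0.1],[-0.12,0.21,0,-0.12],[-0.14,0.245,0,-0.14],[-0.16,0.28,0,-0.16],[-0.18,0.315,0,-0.18],[-0.2,0.35,0,-0.191]]]' --claw 0 --force 40

```text
time_s: 0.93
position: [0.4891, 0.2524, 0.4046]
tcp_rot: [0.777, 0.629, -0.0, 0.0]
force: [0.6, 0.3, 1.2]
grip_width: 0.0002
```

```bash
python3 -c "
from h import *
togo(-.055,.404)"
```

```text
tool shift [-0.068   0.0835  0.0006] turn 0.001 box xy 0.06795981982604307 0.028568031033883275 z 0.40463478060045993 F [0.6  0.26 1.18] t 0.9333
```

Call:
jog_arm --deltas '[[[-0.02,0.025,0,0],[-0.04,0.05,0,0],[-0.06,0.075,0,0],[-0.065,0.08,0,0],[-0.065,0.08,0,0],[-0.065,0.08,0,0]]]'

```text
time_s: 1.43
position: [0.5527, 0.1742, 0.4043]
tcp_rot: [0.778, 0.629, -0.0, -0.0]
force: [-0.7, 0.5, 0.2]
grip_width: -0.0
```

```bash
python3 -c "
from h import *
togo(-.055,.2684)
cv2.imwrite('pics/t1.png',optics.camera('side')[:,:,::-1])"
```

```text
tool shift [-0.0047  0.0051  0.1359] turn -0.0007 box xy 0.004750624245869427 -0.05006041431066442 z 0.4043227155234467 F [-0.65  0.52  0.19] t 1.4333
```

View pics/t1.png

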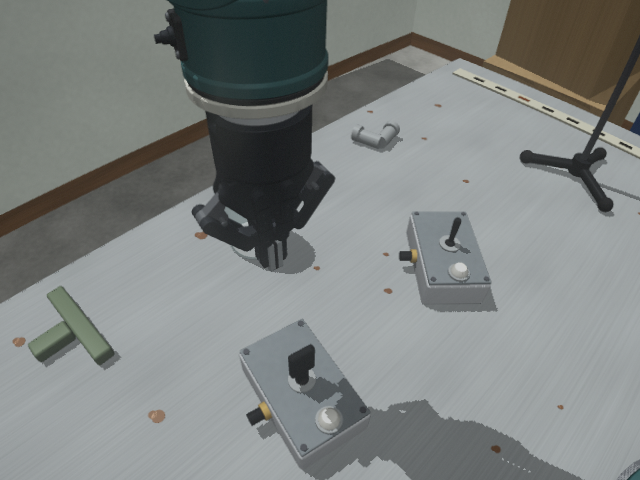

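```bash
python3 -c "
from h import *
s=status.sense();p=s['position']
for l in(.1734,.1864):print(proj('side',p-[0,0,l]))
# predicted image when at target
"
python3 - <<'E'
import cv2
a=cv2.imread("pics/t1.png")[180:290,180:340]
cv2.imwrite("pics/c.png",cv2.resize(a,None,fx=5,fy=5,interpolation=2))
E
```

```text
[[270.87613961 261.32156656]]
[[271.61536144 269.74849667]]
```

View pics/c.png

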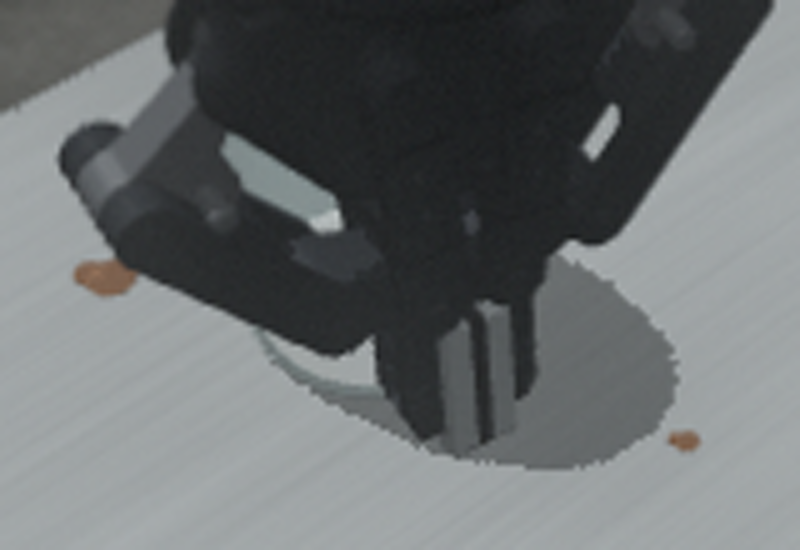

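Call:
jog_arm --deltas '[[[-0.005,0.005,0.03,0],[-0.005,0.005,0.06,0],[-0.005,0.005,0.09,0],[-0.005,0.005,0.1,0],[-0.005,0.005,0.1,0]]]'

```text
time_s: 1.9
position: [0.5557, 0.169, 0.3026]
tcp_rot: [0.777, 0.629, -0.002, -0.001]
force: [0.5, 0.4, 0.8]
grip_width: 0.0002
```

```bash
python3 -c "
from h import *
togo(-.055,.2684)
cv2.imwrite('pics/t2.png',optics.camera('side')[:,:,::-1])"
```

```text
tool shift [-0.0003  0.0011  0.0342] turn 0.0015 box xy 0.0003327109490837664 -0.05401360687075145 z 0.302649443598428 F [0.53 0.43 0.8 ] t 1.9
```

View pics/t2.png

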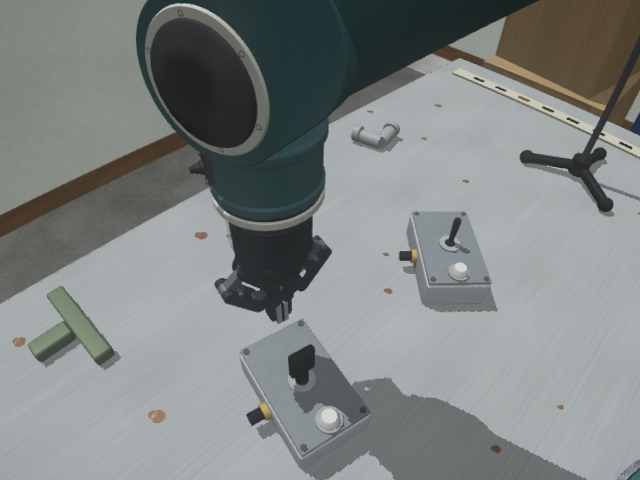

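Call:
jog_arm --deltas '[[[0,0,0.02,0],[0,0,0.035,0],[0,0,0.035,0],[0,-0.015,0.035,0],[0,-0.03,0.035,0],[0,-0.03,0.035,0],[0,-0.03,0.035,0]]]'

```text
time_s: 2.53
position: [0.5277, 0.175, 0.2718]
tcp_rot: [0.777, 0.629, 0.001, 0.0]
force: [-0.3, -0.2, 0.6]
grip_width: 0.0002
```

```bash
python3 -c "
from h import *
togo(.006,.2684)
cv2.imwrite('pics/t3.png',cv2.resize(optics.camera('side')[240:480,180:400,::-1],None,fx=2.5,fy=2.5))"
```

```text
tool shift [-0.0003 -0.0315  0.0034] turn 0.0008 box xy 0.00030996980813768893 -0.025447978864706726 z 0.2718230588913097 F [-0.3  -0.17  0.6 ] t 2.5333
```

View pics/t3.png

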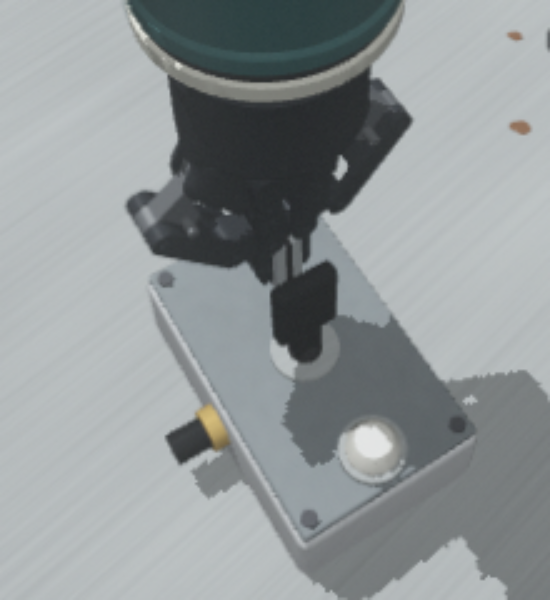

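Call:
jog_arm --deltas '[[[0,-0.01,0.003,0],[0,-0.018,0.003,0],[0,-0.026,0.003,0],[0,-0.03,0.003,0],[0,-0.03,0.003,0],[0,-0.03,0.003,0]]]'

```text
time_s: 3.08
position: [0.4982, 0.1807, 0.2671]
tcp_rot: [0.778, 0.629, 0.0, 0.0]
force: [1.6, -0.7, 4.7]
grip_width: 0.0002
```

```bash
python3 -c "
from h import *
togo(.006,.2684)
cv2.imwrite('pics/t4.png',cv2.resize(optics.camera('side')[240:480,180:400,::-1],None,fx=2.5,fy=2.5))"
```

```text
tool shift [ 0.0003 -0.0014 -0.0013] turn -0.0001 box xy -0.00031925766442672423 0.0046270204718033055 z 0.26707251816787947 F [ 1.64 -0.69  4.74] t 3.0833
```

View pics/t4.png

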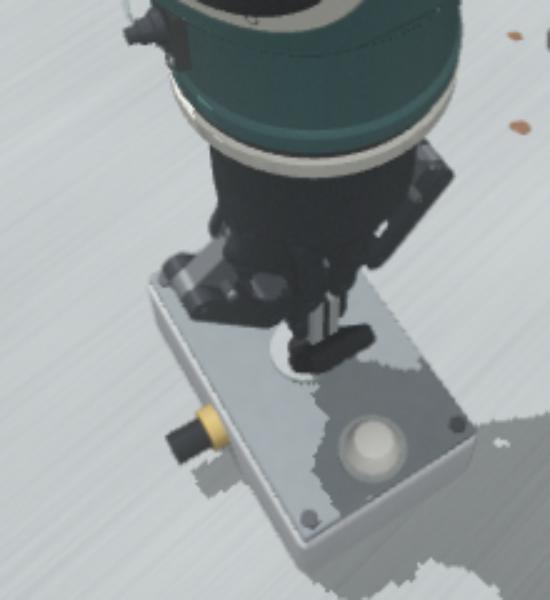

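```bash
python3 -c "
from h import *
bx=np.array([.209,.978])
for th in(0,.35,.45,.55,.6):
  c,s=np.cos(th),np.sin(th);P=[]
  for X,Y,Z in[(16,-5,70),(-16,-5,70),(16,5,70),(-16,5,70),(16,5,25),(-16,5,25)]:
    y=Y*c+Z*s;z=Z*c-Y*s
    P.append(np.r_[C+bx*X/1e3+by*y/1e3,.055+z/1e3])
  print(th,((proj('side',P)-[180,240])*2.5).round(0).tolist())
"
```

```text
0 [[269.0, 285.0], [330.0, 252.0], [280.0, 303.0], [342.0, 269.0], [282.0, 349.0], [340.0, 316.0]]
0.35 [[297.0, 331.0], [360.0, 296.0], [309.0, 352.0], [371.0, 316.0], [292.0, 366.0], [349.0, 332.0]]
0.45 [[305.0, 346.0], [368.0, 310.0], [316.0, 367.0], [379.0, 331.0], [294.0, 371.0], [352.0, 337.0]]
0.55 [[313.0, 361.0], [375.0, 324.0], [323.0, 382.0], [386.0, 345.0], [296.0, 376.0], [354.0, 342.0]]
0.6 [[317.0, 368.0], [379.0, 332.0], [327.0, 389.0], [389.0, 352.0], [297.0, 378.0], [355.0, 344.0]]
```

```bash
python3 -c "
import cv2
a=cv2.imread('pics/t4.png')[260:420,240:420];cv2.imwrite('pics/d.png',cv2.resize(a,None,fx=3,fy=3))"
```

```text
(no output)
```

View pics/d.png

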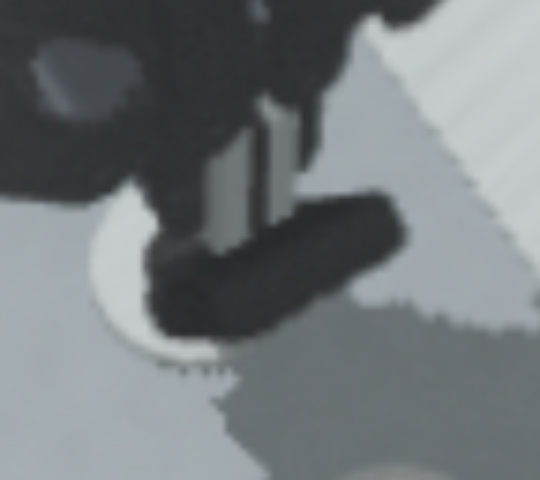

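Call:
jog_arm --deltas '[[[0,-0.002,0,0],[0,-0.004,0,0],[0,-0.004,0,0],[0,-0.004,0,0],[0,-0.004,0,0],[0,-0.004,0,0],[0,-0.004,0,0],[0,-0.004,0,0],[0,-0.004,0,0],[0,-0.004,0,0]]]'

```text
time_s: 3.97
position: [0.4942, 0.1814, 0.2667]
tcp_rot: [0.778, 0.629, -0.0, 0.0]
force: [4.3, -1.2, 0.8]
grip_width: 0.0003
```

```bash
python3 -c "
from h import *
togo(.006,.2684)
cv2.imwrite('pics/t5.png',cv2.resize(optics.camera('side')[344:408,276:348,::-1],None,fx=7.5,fy=7.5))"
```

```text
tool shift [ 0.0004  0.0027 -0.0017] turn -0.0002 box xy -0.00039709937666001344 0.008678868591998082 z 0.2667009043914388 F [ 4.25 -1.21  0.83] t 3.9667
```

View pics/t5.png

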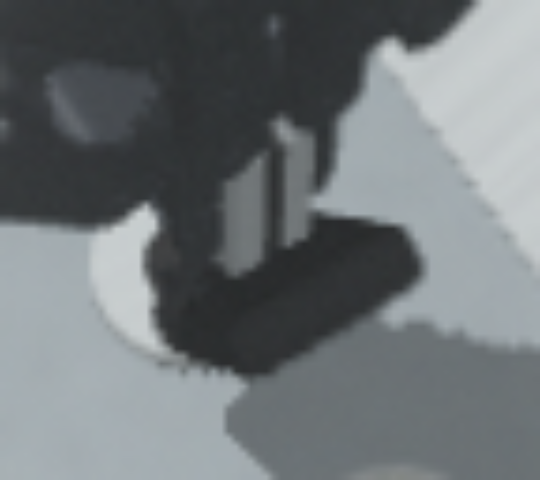

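Call:
jog_arm --deltas '[[[0,-0.001,0,0],[0,-0.001,0,0],[0,-0.001,0,0],[0,-0.001,0,0],[0,-0.001,0,0],[0,-0.001,0,0],[0,-0.001,0,0],[0,-0.001,0,0],[0,-0.001,0,0],[0,-0.001,0,0]]]'

```text
time_s: 4.85
position: [0.4933, 0.1816, 0.2667]
tcp_rot: [0.778, 0.629, 0.0, 0.0]
force: [5.2, -1.3, -0.0]
grip_width: -0.0001
```

Call:
jog_arm --deltas '[[[0,0.005,0,0],[0,0.012,0,0],[0,0.02,0,0],[0,0.028,0,0],[0,0.036,0,0],[0,0.044,0,0],[0,0.052,0,0],[0,0.06,0,0],[0,0.065,0,0],[0,0.065,0,0]]]'

```text
time_s: 5.68
position: [0.5577, 0.1676, 0.2666]
tcp_rot: [0.778, 0.629, 0.0, 0.0]
force: [-0.3, -0.8, -0.4]
grip_width: -0.0001
```

Call:
jog_arm --deltas '[[[0,0,-0.02,0],[0,0,-0.045,0],[0,0,-0.07,0],[0,0,-0.095,0],[0,0,-0.12,0],[0,0,-0.12,0],[0,0,-0.12,0],[0,0,-0.12,0],[0,0,-0.12,0],[0,0,-0.12,0]]]'

```text
time_s: 6.52
position: [0.5566, 0.1681, 0.3857]
tcp_rot: [0.778, 0.629, -0.001, -0.0]
force: [0.4, -0.4, 0.2]
grip_width: -0.0003
```

```bash
python3 -c "
from h import *
togo(.006,.2684)
cv2.imwrite('pics/t6.png',optics.camera('side')[:,:,::-1])"
```

```text
tool shift [ 0.0005 -0.061   0.1174] turn -0.0002 box xy -0.0004337386874911746 -0.055108115091403585 z 0.3857299961908152 F [ 0.35 -0.43  0.16] t 6.5167
```

View pics/t6.png

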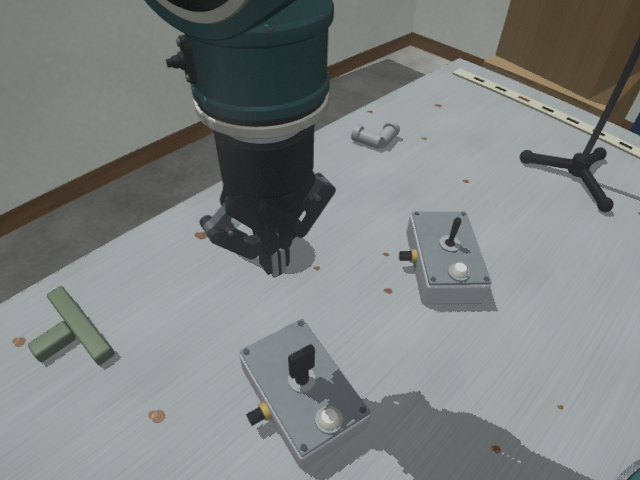

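The paddle is upright again at about (301,362), the same as in the first picture. The toggle at (453,232) hasn't changed, and the gripper is clear of everything.

```bash
python3 -c "
from station import sign_off
print(sign_off())"
```

```text
the job is handed in; nothing more can be done
None
```

I ran the vent flap motor as asked and handed the job in at about 6.5 s on the robot's clock; the sign-off gives no verdict. With the gripper closed, I pushed the broad paddle towards the lamp, held it there, then backed off the way I came and lifted clear.

- **Push and hold:** Compared with the camera image, the lean was about 0.47 rad at first, then roughly 0.56 rad or slightly more. The push force reached about 4.4 N, then about 5.4 N after a last 1 mm. The paddle stayed past 0.35 rad for about 1.8 s. I estimated the lean from the picture and force, because the joint value can't be read directly.
- **Upward force:** A reading of 4.7 N upwards appeared during the first push. It dropped to about zero while the paddle was held; I put it down to friction but did not confirm that.
- **Final check:** In the last side picture the paddle is upright, the toggle looks unchanged, and the tool force is about zero. The jar was mostly hidden behind the gripper, so I couldn't check it in that picture. The arm stayed about 0.2 m or more from it throughout.

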